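Dip the vacuum pump's gauge rod and present it for reading

TASK

Check the oil of the vacuum pump: take the gauge rod (the one with the wide collar and flat tab handle) out of the tool stand, lower it into the pump's guide tube until its collar stops on the tube's mouth, and draw it right out again. Then present it for reading: finish while still holding the rod in the gripper, level and still, with its tip a hand's breadth or two above the steel drip tray, the rod touching nothing else. Leave the two other tools in the stand, the spanner, the screw cap, the jar and the box of tips where they are.

Things in the scene. Friction and masses are not known exactly. Their poses are not given: they have to be found in the camera images.
- gauge_grip (a point): Centre of the gauge rod's black flat tab handle (26 x 12 x 44 mm; 26 along its x, 12 thick along its y, 44 along its z; either pair of faces may be gripped). z runs along the rod from tip to handle, so it points up while the rod hangs in the stand. The rod's mass varies around 90 g, its balance point about 50 mm below this point, towards the tip. The rod hangs in any one of the stand's three holes.
- gauge_tip (a point): The gauge rod's tapered tip, 154 mm below gauge_grip along the rod (the tip cone is 6 mm long), with ring marks in its last 30 mm. The round rod is 8 mm in diameter. Same axes as gauge_grip.
- gauge: The gauge rod itself, 176 mm long; its origin is the centre of the underside of its collar, a steel disc 29 mm across and 8 mm thick, 110 mm above the tip and 44 mm below gauge_grip. z along the rod, from tip to handle.
- tube_mouth (a point): Centre of the rim of the pump's upright guide tube, 150 mm above the table; z up. The tube is steel, 40 mm long, 21 mm outside and 15 mm inside, flaring to 28 mm outside and about 22 mm inside at the rim; below it the sump is hollow to 18 mm above the table, deeper than the rod is long. Seated, the collar's underside lies on the rim.
- pump: The vacuum pump, fixed. Origin on the table under the guide tube's axis. From the tube the cast oil case and then the motor extend 0.36 m to its +y, from x = -15 to +125 mm, 150 mm high, with an exhaust filter up to 215 mm high at (45, 118) mm. The tube stands on a 56 x 56 mm boss, 110 mm high, clear of the rest.
- stand: The tool stand, fixed: a folded steel rack 70 x 220 mm, its flat top 125 mm high with three 13.5 mm holes at y = -65, 0 and 65 mm, in which the gauge rod and two shorter tools hang by their collars. Origin on the table under its middle.
- tray: The drip tray, fixed: shallow steel tray, walls 160 (x) x 210 (y) mm, rim 21 mm high and 8 mm wider all round, floor 3 mm above the table. Origin on the table under its middle.
- driver: A hex driver with a round black handle, 22 mm across, its top 40 mm above the stand's plate; hangs in one of the stand's holes. Leave it there.
- pin: A cleaning pin with a ball knob, its top 38 mm above the stand's plate; hangs in one of the stand's holes. Leave it there.
- wrench: A steel spanner, 150 mm long, lying on the table. Leave it.
- cap: A black screw cap, 38 mm across and 22 mm high, on the table. Leave it.
- jar: A clear jar with white lid, 64 mm across and 70 mm high. Leave it.
- tipbox: A box of pipette tips, 125 x 85 mm and 72 mm high. Leave it.

How it is judged:
On the way, in this order (a step that is already met when the one before it is completed fails the run):
1. the gauge rod is in the guide tube with its collar stopped on the mouth (z of gauge in the frame of tube_mouth below 0.003 m and horizontal distance between gauge and tube_mouth below 0.006 m and angle between gauge's own z axis and vertical below 0.12 rad), for 0.2 s.
2. the rod is drawn right out of the guide tube (z of gauge_tip in the frame of tube_mouth above 0.003 m and contact force between gauge and the fingers above 0.3 N), for 0.1 s.
At the end, for the whole second after the job is handed in: The rod is held by the fingers, level within 12 degrees and still, with its tip over the inside of the drip tray and 35 to 250 mm above the table, the rod touching neither tray, pump, stand nor table (angle between gauge's own z axis and vertical between 1.36 and 1.78 rad and x of gauge_tip in the frame of tray between -0.08 and 0.08 m and y of gauge_tip in the frame of tray between -0.105 and 0.105 m and height (world z) of gauge_tip between 0.035 and 0.25 m and linear speed of gauge below 0.03 m/s and angular speed of gauge below 0.2 rad/s and contact force between gauge and the fingers above 0.5 N and contact force between gauge and tray below 0.05 N and contact force between gauge and pump below 0.05 N and contact force between gauge and stand below 0.05 N and contact force between gauge and table below 0.05 N); the arm keeps its last pose, push and grip.
It fails at once if a bystander is moved more than 30 mm (distance of any of driver, pin, wrench, cap, jar, tipbox from where it was at the start of the episode above 0.03 m).
It also fails if it takes over 59 s, if anything falls off the work surface, if the arm or the gripper's body presses on something with over 40 N, if the wrist force passes 120 N, or if a joint passes its speed limit or range.

ROBOT

A 7-joint arm with a two-finger parallel gripper is mounted at the origin on the work surface. World frame = base frame: x ahead of the robot, y to its left, z up, the work surface at z = 0. Lengths are in m, angles in rad, forces in N, time in s.
With the tool pointing down it reaches from about 0.425 to 0.925 m from the base axis. Payload 6.8 kg.
Tool frame: the origin (TCP) lies on the centre line of the jaws, within the pads' length; the fingertips stand 19 mm ahead of it and the grasp point (between the pads) is the TCP (tcp_to_tips is the distance from the TCP to the fingertips, in m); x points along the fingers, y is the direction in which the jaws open and shut, and the axes are right-handed (so a half turn about x gives the same grasp; the last joint's range is limited). The gripper opens to 85 mm and grips with 20 to 120 N. Pads are 22 mm wide; open, the fingers measure 114 mm over their backs; the gripper's body (76 mm by 85 mm) begins 54 mm behind the grasp point. The pads swing forward as they close: fully open they stand 13 mm farther back than shut.
Start: joints at [0.996, 0.477, 0.022, 1.555, -0.011, 1.109, -0.083], TCP at [0.304, -0.603, 0.213] pointing down, gripper open.
Joint ranges: [-2.96, 2.96], [-0.34, 2.1], [-1.41, 1.46], [0.24, 2.44], [-1.37, 4.51], [0.17, 1.92], [-2.96, 2.96]. Speed limits (rad/s): [2.39, 2.39, 3.14, 3.14, 3.14, 3.14, 3.14].

INTERFACE

Orientations are given as a unit quaternion [w, x, y, z].
In Python, from station import get_obs, read_camera, hand_in, spot_in, cut_out, tcp_to_tips gives the robot as it stands.
- The arm moves only by the shell command python3 -m jog 'ROWS' [FORCE]. ROWS is JSON, a list of rows, each an object of numbers: "gripper": the closure, from 0 (fully open) to 1 (shut); "dx", "dy", "dz": the shift along the world's x, y, z in m; "rx", "ry", "rz": the turn, a rotation vector about the world's x, y, z in degrees. In form: [{"gripper": .., "dx": .., "dy": .., "dz": .., "rx": .., "ry": .., "rz": ..}, ...]. A call has 1 to 10 rows; each row is the pose to reach, as a shift and turn from the pose commanded when the call began; what a row does not reach only later rows make up. A row lasts 1/10 s, in which the tool goes at most 50 mm and 8.59 degrees, less where a joint would pass 70% of its speed; a pose out of reach is approached as far as the arm can. A call with a gripper value outside its range is refused whole. The fingers move at their own pace and stop on an object; FORCE is the grip in N (left out, the last holds). Time passes only in rows, so rows that repeat a pose let the fingers close. It gives the time, the measured TCP pose, the force and the opening at its end, in the units of the state.
- get_obs(): the state, without advancing time (a new reading comes with each control period).
- read_camera(name): name is "scene" or "side" or "wrist"; returns a dict with "pixels" (384x512x3 uint8, blue, green, red), "range_z" (384x512 float32, m along the optical axis (not along the pixel's ray), 0 where there is no reading), "camera_matrix" (3x3 intrinsics, pixels), "cam_to_world" (4x4, takes a point from camera to world coordinates). Camera axes: x right, y down, z forward; pixel columns grow to the right and rows downward; lengths in m; the calibration is good to about 2 mm. A picture is of the moment at which its call begins.
- hand_in(): hands the job in, once; it reports no verdict.
Trained networks look in the newest picture that a camera, given by its name, has taken for a name from the list of things; names that differ only in an ending like _2 or _b are one class to them, and where a whole thing is asked for, a point or a joint stands for the part that bears it (a point fixed in the world has none). Each returns a list of dicts, best first, with "conf" (0 to 1); they miss things now and then, are a little off and sometimes report something else, mostly with a low value. They report only what shows in the picture. A call takes as long as a camera call.
- spot_in(camera, label): "box" ([centre column, centre row, width, height] in pixels, round what is visible of it).
- cut_out(camera, label): "mask" (384x512 bool, what is visible of it) and "box" ([centre column, centre row, width, height] in pixels, round what is visible of it).
The state is a dict: "t": time; "q": joint angles; "joint_vel": joint speeds; "joint_torque": joint torques, N m; "eef_pos": TCP position; "tool_rot": TCP orientation; "contact_force": force on the tool from outside, world axes, zero at the start; "torque": the same for the moment, N m; "gripper_width": opening from 0.0 (shut) to 1.0 (fully open).
Only numpy, scipy, OpenCV 4.12 (cv2) and the standard library are available. Lean on these libraries where they do the work, as an engineer would, in place of code of your own. Each camera call takes 0.05 s, during which the arm holds its last target. There are 200 camera calls.

## Working session

There is one attempt and no reset: what is moved stays moved. The work goes in short steps, Python scripts to look and compute and a shell command to move; the robot and the scene stay as the last step left them, time stands still between calls to the robot, and variables do not carry over. Pictures are saved under pics/ and viewed, about 8 in all and at most 12, crops included, and the job is handed in when it is done.

```bash
ls; mkdir -p pics; cat > h.py <<'E'
import numpy as np, cv2
from station import *
def pts(c,mask):
    v,u=np.nonzero(mask&(c["range_z"]>0)); z=c["range_z"][v,u]; K=c["camera_matrix"]
    p=np.stack([(u-K[0,2])*z/K[0,0],(v-K[1,2])*z/K[1,1],z,np.ones_like(z)])
    return (c["cam_to_world"]@p)[:3].T
E
python3 - <<'E'
from h import *
ims=[]
for n in ["scene","side"]:
    c=read_camera(n); im=c["pixels"].copy(); np.savez(f"{n}.npz",**c)
    print(n,c["cam_to_world"].round(3).tolist())
    for l in ["gauge","gauge_grip","stand","driver","pin","pump","tube_mouth","tray","jar","tipbox","wrench","cap"]:
        r=cut_out(n,l)[:2]
        for d in r:
            p=pts(c,d["mask"])
            if len(p): print(n,l,round(d["conf"],2),np.round(d["box"]),"med",np.median(p,0).round(3),"lo",np.percentile(p,3,0).round(3),"hi",np.percentile(p,97,0).round(3))
    cv2.imwrite(f"pics/{n}0.png",im)
print(get_obs())
E
```

```text
pics
scene [[-0.737, 0.415, -0.533, 1.156], [0.675, 0.44, -0.592, 0.618], [-0.012, -0.796, -0.605, 0.726], [0.0, 0.0, 0.0, 1.0]]
scene gauge 0.7 [354. 191.  15.  24.] med [0.456 0.237 0.151] lo [ 0.231  0.12  -0.002] hi [0.466 0.246 0.191]
scene gauge_grip 0.78 [352. 204.  12.  50.] med [0.456 0.237 0.151] lo [0.419 0.213 0.03 ] hi [0.466 0.246 0.191]
scene stand 0.98 [370. 234.  95.  91.] med [0.479 0.326 0.111] lo [0.427 0.191 0.002] hi [0.496 0.415 0.126]
scene driver 0.67 [162. 208.  46.  49.] med [ 0.789 -0.169  0.058] lo [ 0.711 -0.239 -0.001] hi [ 0.844 -0.132  0.072]
scene driver 0.42 [372. 219.  18.  42.] med [0.46  0.301 0.147] lo [ 0.246  0.201 -0.002] hi [0.466 0.309 0.164]
scene pin 0.56 [392. 233.  16.  43.] med [0.462 0.365 0.131] lo [0.422 0.347 0.023] hi [0.467 0.372 0.163]
scene pin 0.3 [256. 238. 124. 134.] med [0.747 0.172 0.127] lo [ 0.659 -0.014  0.016] hi [0.785 0.297 0.193]
scene pump 0.6 [258. 240. 117. 137.] med [0.747 0.171 0.127] lo [ 0.649 -0.019  0.014] hi [0.785 0.297 0.192]
scene pump 0.55 [301. 207.  11.  11.] med [0.454 0.077 0.011] lo [ 0.428  0.056
[... 1766 characters left out ...]
': array([ 0.99589401,  0.47697551,  0.02239896,  1.55539474, -0.01153349,
        1.1093011 , -0.08308954]), 'joint_vel': array([-7.58183266e-04, -1.06252502e-03, -9.17981617e-04,  1.15643570e-03,
        3.73827976e-04,  1.30942864e-04,  8.93983045e-05]), 'joint_torque': array([ 7.29294061e-05, -5.96325839e+01,  1.60614017e+00, -2.81539088e+01,
        1.23889933e-02,  1.65612055e-03, -3.34289737e-06]), 'eef_pos': array([ 0.30379784, -0.60279285,  0.21342654]), 'tool_rot': array([ 0.16354857,  0.68795633,  0.16352485, -0.68791538]), 'contact_force': array([-0.3837854 ,  0.02233435,  0.09743957]), 'torque': array([-0.02965336,  0.04890193, -0.01884374]), 'gripper_width': 0.9989556812777582}
```

```bash
python3 - <<'E'
import cv2,numpy as np
a=cv2.imread("pics/scene0.png");b=cv2.imread("pics/side0.png")
A=cv2.resize(a[130:310,140:440],None,fx=2.6,fy=2.6,interpolation=3)
cv2.imwrite("pics/c1.png",A)
B=cv2.resize(b[110:370,120:420],None,fx=2.3,fy=2.3,interpolation=3);cv2.imwrite("pics/c2.png",B)
E
```

```text
(no output)
```

View pics/c1.png

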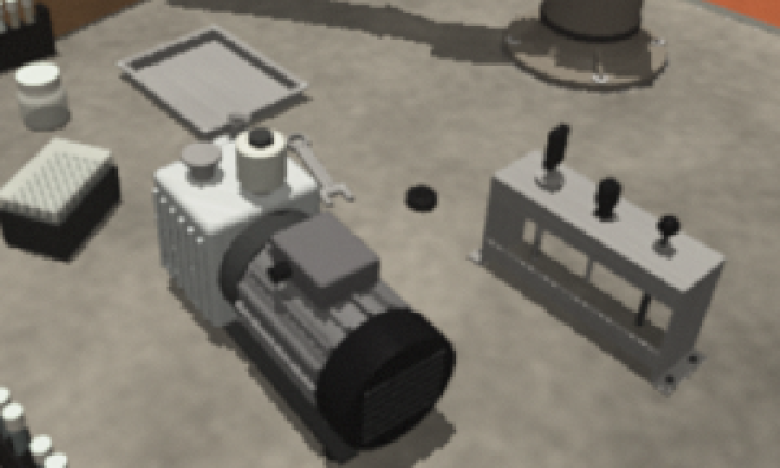

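View pics/c2.png

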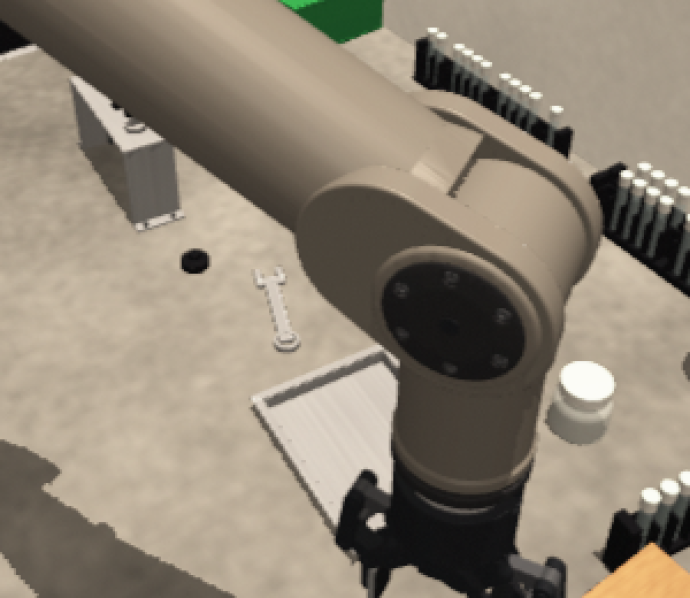

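The gauge rod (flat tab) hangs in the stand's near hole, around scene pixel (354,191). The tube is hidden behind the oil case, so I'll go up and over for a wrist view.

```bash
python3 -m jog '[{"dz":0.05},{"dz":0.1,"dx":0.02,"dy":0.04},{"dz":0.14,"dx":0.05,"dy":0.08},{"dz":0.18,"dx":0.08,"dy":0.11},{"dz":0.2,"dx":0.12,"dy":0.14},{"dz":0.2,"dx":0.15,"dy":0.18},{"dz":0.2,"dx":0.18,"dy":0.22},{"dz":0.2,"dx":0.21,"dy":0.26},{"dz":0.2,"dx":0.23,"dy":0.3},{"dz":0.2,"dx":0.25,"dy":0.34}]'
python3 -m jog '[{"dx":0.01,"dy":0.04},{"dx":0.02,"dy":0.08},{"dx":0.03,"dy":0.12},{"dx":0.04,"dy":0.16},{"dx":0.04,"dy":0.17},{"dx":0.04,"dy":0.17}]'
python3 - <<'E'
from h import *
for n in ["wrist","side"]:
    c=read_camera(n); np.savez(f"{n}1.npz",**c); cv2.imwrite(f"pics/{n}1.png",c["pixels"])
    print(n,c["cam_to_world"].round(3).tolist())
    for l in ["gauge","gauge_grip","stand","driver","pin","pump","tube_mouth","tray"]:
        for d in cut_out(n,l)[:1]:
            p=pts(c,d["mask"])
            if len(p): print(n,l,round(d["conf"],2),np.round(d["box"]),"med",np.median(p,0).round(3),"lo",np.percentile(p,3,0).round(3),"hi",np.percentile(p,97,0).round(3))
o=get_obs();print(o["t"],o["q"].round(3),o["eef_pos"].round(4),o["tool_rot"].round(3))
a=cv2.imread("pics/wrist1.png");b=cv2.imread("pics/side1.png")
cv2.imwrite("pics/v1.png",np.vstack([cv2.resize(a,(400,300)),cv2.resize(b,(400,300))]))
E
```

```text
wrist [[0.451, -0.857, -0.249, 0.366], [-0.892, -0.433, -0.126, -0.572], [0.0, 0.279, -0.96, 0.374], [0.0, 0.0, 0.0, 1.0]]
wrist tray 0.5 [99.  4. 11.  8.] med [ 0.373 -0.407  0.021] lo [ 0.371 -0.409  0.019] hi [ 0.376 -0.401  0.022]
side [[0.842, -0.327, 0.428, 0.038], [-0.539, -0.502, 0.677, -0.872], [-0.006, -0.801, -0.599, 0.875], [0.0, 0.0, 0.0, 1.0]]
side gauge 0.43 [176. 165.   7.   6.] med [0.449 0.23  0.134] lo [0.441 0.22  0.128] hi [0.456 0.247 0.146]
side stand 0.56 [177. 176.  49.  64.] med [0.442 0.192 0.08 ] lo [0.419 0.181 0.005] hi [0.48  0.409 0.129]
side pump 0.51 [178. 176.  47.  65.] med [0.441 0.192 0.077] lo [0.418 0.181 0.005] hi [0.479 0.409 0.129]
side tray 0.73 [260. 300.  59.  79.] med [ 0.452 -0.25   0.005] lo [ 0.383 -0.351  0.002] hi [ 0.547 -0.191  0.024]
2.2 [ 0.996  0.477  0.022  1.555 -0.011  1.109 -0.083] [ 0.3038 -0.6028  0.2134] [ 0.164  0.688  0.164 -0.688]$[0]: bad value
$[0]: bad value
```

View pics/v1.png

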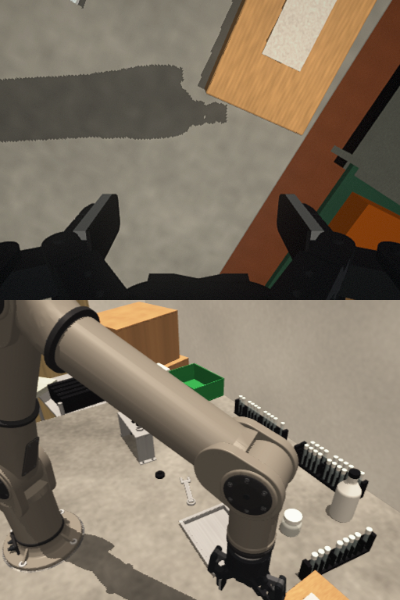

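The arm hasn't moved: the rows were refused, probably because every key has to be given.

```bash
python3 -m jog '[{"gripper":0,"dx":0,"dy":0,"dz":0.05,"rx":0,"ry":0,"rz":0},{"gripper":0,"dx":0.02,"dy":0.03,"dz":0.09,"rx":0,"ry":0,"rz":0},{"gripper":0,"dx":0.05,"dy":0.06,"dz":0.12,"rx":0,"ry":0,"rz":0},{"gripper":0,"dx":0.08,"dy":0.09,"dz":0.15,"rx":0,"ry":0,"rz":0},{"gripper":0,"dx":0.11,"dy":0.12,"dz":0.17,"rx":0,"ry":0,"rz":0},{"gripper":0,"dx":0.14,"dy":0.16,"dz":0.17,"rx":0,"ry":0,"rz":0},{"gripper":0,"dx":0.17,"dy":0.2,"dz":0.17,"rx":0,"ry":0,"rz":0},{"gripper":0,"dx":0.2,"dy":0.24,"dz":0.17,"rx":0,"ry":0,"rz":0},{"gripper":0,"dx":0.22,"dy":0.28,"dz":0.17,"rx":0,"ry":0,"rz":0},{"gripper":0,"dx":0.24,"dy":0.32,"dz":0.17,"rx":0,"ry":0,"rz":0}]' 
python3 -m jog '[{"gripper":0,"dx":0.02,"dy":0.04,"dz":0,"rx":0,"ry":0,"rz":8},{"gripper":0,"dx":0.04,"dy":0.08,"dz":0,"rx":0,"ry":0,"rz":16},{"gripper":0,"dx":0.05,"dy":0.12,"dz":0,"rx":0,"ry":0,"rz":24},{"gripper":0,"dx":0.06,"dy":0.15,"dz":0,"rx":0,"ry":0,"rz":30},{"gripper":0,"dx":0.06,"dy":0.15,"dz":0,"rx":0,"ry":0,"rz":30}]'
cat > look.py <<'E'
import sys
from h import *
tag=sys.argv[1]; cams=sys.argv[2].split(","); labs=sys.argv[3].split(",") if len(sys.argv)>3 else []
for n in cams:
    c=read_camera(n); np.savez(f"{n}{tag}.npz",**c); cv2.imwrite(f"pics/{n}{tag}.png",c["pixels"])
    for l in labs:
        for d in cut_out(n,l)[:1]:
            p=pts(c,d["mask"])
            if len(p): print(n,l,round(d["conf"],2),np.round(d["box"]),"med",np.median(p,0).round(3),"lo",np.percentile(p,3,0).round(3),"hi",np.percentile(p,97,0).round(3))
o=get_obs();print(o["t"],o["q"].round(3),o["eef_pos"].round(4),o["tool_rot"].round(3),o["contact_force"].round(2),o["gripper_width"])
E
python3 look.py 2 wrist,side gauge,gauge_grip,stand,pump,tube_mouth,tray
python3 -c "
import cv2,numpy as np
a=cv2.imread('pics/wrist2.png');b=cv2.imread('pics/side2.png')
cv2.imwrite('pics/v2.png',np.vstack([cv2.resize(a,(400,300)),cv2.resize(b,(400,300))]))"
```

```text
t: 3.2
eef_pos: [0.5449, -0.2803, 0.3835]
tool_rot: [0.164, 0.688, 0.164, -0.688]
contact_force: [-0.1, -0.0, -0.1]
gripper_width: 1.001
t: 3.7
eef_pos: [0.6051, -0.126, 0.3835]
tool_rot: [0.339, 0.621, 0.34, -0.619]
contact_force: [-0.1, -0.2, -0.6]
gripper_width: 1.002
wrist stand 0.63 [35. 19. 69. 38.] med [0.443 0.187 0.017] lo [0.415 0.172 0.001] hi [0.478 0.189 0.074]
wrist pump 0.96 [252.  60. 136. 118.] med [ 0.655 -0.018  0.148] lo [ 0.605 -0.066  0.043] hi [0.736 0.036 0.167]
wrist tube_mouth 0.83 [252.  60. 140. 117.] med [ 0.655 -0.018  0.148] lo [ 0.605 -0.067  0.042] hi [0.737 0.035 0.167]
wrist tray 0.64 [242. 267. 158. 149.] med [ 0.464 -0.301  0.004] lo [ 0.383 -0.409  0.002] hi [ 0.55  -0.195  0.022]
side gauge 0.73 [178. 158.   8.  24.] med [0.451 0.229 0.162] lo [0.439 0.221 0.128] hi [0.471 0.277 0.193]
side gauge_grip 0.71 [178. 156.  14.  20.] med [0.45  0.229 0.163] lo [0.439 0.221 0.129] hi [0.464 0.246 0.193]
side stand 0.75 [177. 176.  46.  70.] med [0.446 0.196 0.088] lo [0.418 0.178 0.003] hi [0.486 0.41  0.13 ]
side pump 0.64 [271. 184.  78. 102.] med [0.675 0.019 0.119] lo [ 0.601 -0.072  0.005] hi [0.746 0.278 0.199]
side tube_mouth 0.57 [269. 180.  74. 101.] med [0.675 0.022 0.12 ] lo [ 0.601 -0.072  0.016] hi [0.747 0.282 0.199]
side tray 0.58 [284. 306. 110.  91.] med [ 0.471 -0.304  0.005] lo [ 0.383 -0.408  0.001] hi [ 0.551 -0.193  0.024]
4.4 [ 0.337  0.296 -0.292  1.445  0.085  1.413 -0.537] [ 0.6037 -0.1329  0.3834] [ 0.336  0.622  0.336 -0.622] [-0.95 -0.43 -0.37] 1.002296142215765
```

View pics/v2.png

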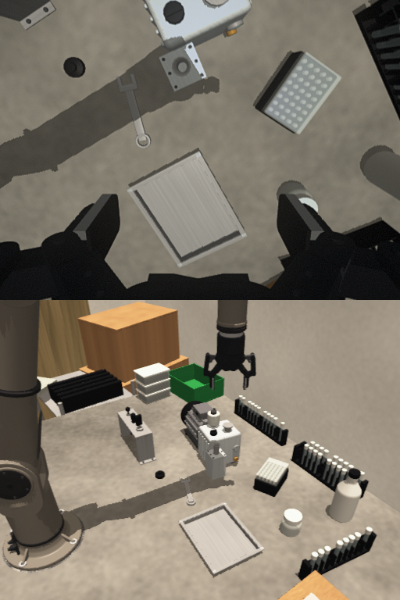

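Wrist picture: the tube's boss is near pixel (230,84), the tray at (242,267), and the stand's corner is at top left. I'll measure the tube rim and the tray's yaw from the saved pictures and move to look at the gauge.

```bash
cat > m.py <<'E'
import numpy as np
from h import pts
from scipy.optimize import least_squares
for n in ["wrist2","side2"]:
    c=dict(np.load(n+".npz")); P=pts(c,np.ones((384,512),bool))
    s=P[(abs(P[:,0]-.65)<.08)&(P[:,1]<0.0)&(P[:,1]>-.12)&(P[:,2]>.137)&(P[:,2]<.16)]
    # boss top
    b=P[(abs(P[:,0]-.65)<.08)&(P[:,1]<0.0)&(P[:,1]>-.12)&(abs(P[:,2]-.11)<.006)]
    print(n,len(s),s.min(0),s.max(0)); print(s[np.argsort(s[:,1])][:60:2].round(3).tolist() if len(s)<200 else np.percentile(s,[2,50,98],axis=0).round(4))
    if len(b): print("boss",len(b),np.percentile(b,[2,50,98],axis=0).round(4))
E
python3 m.py
python3 -m jog '[{"gripper":0,"dx":-0.02,"dy":0.04,"dz":0,"rx":0,"ry":0,"rz":0},{"gripper":0,"dx":-0.04,"dy":0.08,"dz":0,"rx":0,"ry":0,"rz":0},{"gripper":0,"dx":-0.06,"dy":0.12,"dz":0,"rx":0,"ry":0,"rz":0},{"gripper":0,"dx":-0.08,"dy":0.16,"dz":0,"rx":0,"ry":0,"rz":5},{"gripper":0,"dx":-0.1,"dy":0.2,"dz":0,"rx":0,"ry":0,"rz":12},{"gripper":0,"dx":-0.12,"dy":0.24,"dz":0,"rx":0,"ry":0,"rz":20},{"gripper":0,"dx":-0.14,"dy":0.27,"dz":0,"rx":0,"ry":0,"rz":28},{"gripper":0,"dx":-0.14,"dy":0.28,"dz":0,"rx":0,"ry":0,"rz":33},{"gripper":0,"dx":-0.14,"dy":0.28,"dz":0,"rx":0,"ry":0,"rz":33}]'
python3 look.py 3 wrist,side gauge,gauge_grip,stand,driver,pin,pump
```

```text
wrist2 2899 [ 0.61344804 -0.05894122  0.13707149] [ 7.29922652e-01 -1.16703258e-08  1.52067009e-01]
[[ 6.180e-01 -5.410e-02  1.410e-01]
 [ 6.748e-01 -1.590e-02  1.488e-01]
 [ 7.276e-01 -7.000e-04  1.510e-01]]
boss 1837 [[ 0.5987 -0.0735  0.1079]
 [ 0.6305 -0.0445  0.11  ]
 [ 0.6953 -0.0171  0.1138]]
side2 371 [ 0.61571946 -0.05758635  0.13724751] [ 7.29716119e-01 -3.25293758e-04  1.59986949e-01]
[[ 0.6193 -0.0545  0.1379]
 [ 0.6685 -0.0191  0.1494]
 [ 0.7274 -0.0011  0.1547]]
boss 314 [[ 0.599  -0.0741  0.1047]
 [ 0.6275 -0.0433  0.111 ]
 [ 0.7214 -0.0057  0.1155]]
t: 5.3
eef_pos: [0.4631, 0.1492, 0.3838]
tool_rot: [0.5, 0.5, 0.5, -0.5]
contact_force: [0.0, -0.2, -0.2]
gripper_width: 0.994
wrist gauge 0.79 [244.  82.  30.  24.] med [0.451 0.231 0.189] lo [0.439 0.22  0.131] hi [0.462 0.245 0.192]
wrist gauge_grip 0.97 [242.  82.  28.  24.] med [0.451 0.232 0.189] lo [0.44  0.222 0.125] hi [0.464 0.245 0.192]
wrist stand 0.92 [243.  64.  65. 127.] med [0.452 0.257 0.125] lo [0.418 0.179 0.005] hi [0.485 0.315 0.126]
wrist driver 0.73 [247.  13.  24.  26.] med [0.454 0.296 0.163] lo [0.445 0.287 0.124] hi [0.464 0.314 0.166]
wrist pump 0.71 [422. 161. 178. 285.] med [0.682 0.144 0.136] lo [ 0.606 -0.02   0.017] hi [0.745 0.285 0.206]
side gauge 0.49 [178. 156.   9.  24.] med [0.451 0.229 0.163] lo [0.439 0.221 0.129] hi [0.464 0.241 0.193]
side gauge_grip 0.64 [180. 158.  11.  24.] med [0.451 0.229 0.162] lo [0.439 0.221 0.129] hi [0.464 0.244 0.193]
side stand 0.81 [177. 175.  49.  68.] med [0.446 0.195 0.09 ] lo [0.417 0.179 0.004] hi [0.487 0.409 0.13 ]
side pin 0.36 [165. 155.  11.  33.] med [0.458 0.359 0.153] lo [0.452 0.35  0.038] hi [0.463 0.371 0.165]
side pump 0.93 [272. 182.  80. 100.] med [0.675 0.017 0.122] lo [ 0.601 -0.073  0.019] hi [0.744 0.273 0.2  ]
6.0 [ 0.079  0.074 -0.542  1.716  0.039  1.362 -0.474] [0.4638 0.1472 0.3834] [ 0.499  0.501  0.499 -0.501] [-0.47 -0.75  0.35] 0.9947593183107973
```

View pics/wrist3.png

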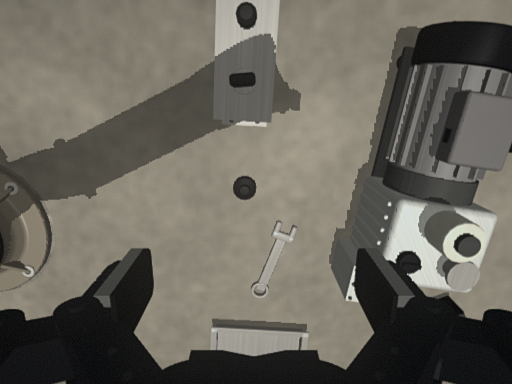

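```bash
cat > m2.py <<'E'
import numpy as np, cv2
from h import pts
A=np.ones((384,512),bool)
for n in ["wrist3","side3","scene"]:
    P=pts(dict(np.load(n+".npz")),A)
    s=P[(abs(P[:,0]-.452)<.03)&(abs(P[:,1]-.233)<.03)&(P[:,2]>(.18 if n[0]=='w' else .15))&(P[:,2]<.2)]
    print(n,"tab",len(s),cv2.minAreaRect((s[:,:2]*1000).astype(np.float32)),s[:,2].max(), np.percentile(s,[1,50,99],axis=0).round(4).tolist())
    s=P[(abs(P[:,0]-.455)<.06)&(P[:,1]>.15)&(P[:,1]<.45)&(abs(P[:,2]-.125)<.004)]
    print(n,"stand top",cv2.minAreaRect((s[:,:2]*1000).astype(np.float32)))
for n in ["wrist2","side2","side3"]:
    c=dict(np.load(n+".npz"));P=pts(c,A)
    s=P[(abs(P[:,0]-.632)<.03)&(abs(P[:,1]+.045)<.028)&(P[:,2]>.1445)&(P[:,2]<.156)]
    print(n,"rim",len(s),cv2.minEnclosingCircle((s[:,:2]*1000).astype(np.float32)),cv2.fitEllipse(cv2.convexHull((s[:,:2]*1000).astype(np.float32))) if len(s)>8 else'',s[:,2].mean())
    t=P[(abs(P[:,0]-.47)<.12)&(abs(P[:,1]+.3)<.14)&(P[:,2]>.012)&(P[:,2]<.026)]
    print("tray",cv2.minAreaRect((t[:,:2]*1000).astype(np.float32)))
c=dict(np.load("wrist2.npz"))
cv2.imwrite("pics/v3.png",cv2.resize(c["pixels"][40:130,170:300],None,fx=4,fy=4,interpolation=2))
E
python3 m2.py
```

```text
wrist3 tab 345 ((450.1384582519531, 232.61837768554688), (25.37990379333496, 13.00802230834961), 4.832765579223633) 0.1928309644865019 [[0.4378, 0.226, 0.1839], [0.4506, 0.2325, 0.1904], [0.4625, 0.2393, 0.1925]]
wrist3 stand top ((451.311767578125, 253.54544067382812), (132.27908325195312, 70.06910705566406), 86.73662567138672)
side3 tab 119 ((452.1941833496094, 231.3459014892578), (19.481496810913086, 27.132593154907227), 84.03305053710938) 0.19514001054809516 [[0.4387, 0.224, 0.1516], [0.4507, 0.2293, 0.1754], [0.4644, 0.2403, 0.1939]]
side3 stand top ((456.22137451171875, 298.3241271972656), (228.16244506835938, 72.4280776977539), 86.79594421386719)
scene tab 122 ((453.7232666015625, 235.05735778808594), (25.592309951782227, 12.864683151245117), 3.9303736686706543) 0.19213145967318657 [[0.441, 0.2292, 0.1508], [0.4605, 0.2381, 0.1756], [0.4661, 0.2414, 0.1913]]
scene stand top ((455.2089538574219, 298.3677062988281), (221.7972869873047, 75.02753448486328), 86.330078125)
wrist2 rim 417 ((638.51318359375, -35.383270263671875), 28.966100692749023) ((637.6183471679688, -34.69407653808594), (32.978763580322266, 58.538665771484375), 135.87728881835938) 0.14819192773957562
tray ((465.7432861328125, -302.69476318359375), (227.5380859375, 176.8342742919922), 86.14908599853516)
side2 rim 57 ((640.3409423828125, -37.36534118652344), 26.415088653564453) ((639.1343994140625, -35.936180114746094), (33.29082489013672, 52.02043533325195), 134.8669891357422) 0.14919921002661005
tray ((468.4366455078125, -299.1981201171875), (229.50869750976562, 178.73789978027344), 86.0271987915039)
side3 rim 55 ((641.5902709960938, -37.310428619384766), 27.9803466796875) ((638.931884765625, -35.55667495727539), (36.144840240478516, 53.558204650878906), 132.84588623046875) 0.14945125706640533
tray ((468.5018310546875, -299.8049011230469), (229.66209411621094, 178.81382751464844), 86.00050354003906)
```

View pics/v3.png

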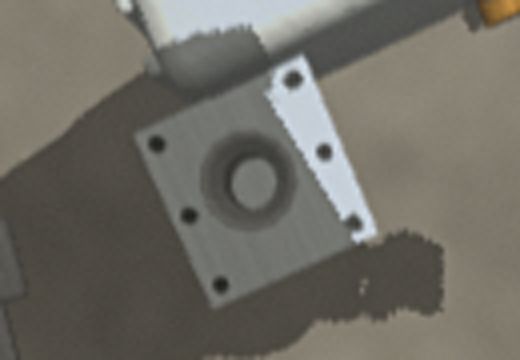

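Crop: the tube's rim ring is centred near wrist2 pixel (232,85), with the boss around it.

```bash
python3 - <<'E'
import numpy as np,cv2
from h import pts
c=dict(np.load("wrist2.npz"));K=c["camera_matrix"];T=c["cam_to_world"]
def ray(u,v,h):
    d=T[:3,:3]@[(u-K[0,2])/K[0,0],(v-K[1,2])/K[1,1],1]; return T[:3,3]+d*(h-T[2,3])/d[2]
C=ray(232.2,85.3,.15); print(C, ray(220,85.3,.15),ray(244.5,85.3,.15))
for n in ["wrist2","side2","side3"]:
    P=pts(dict(np.load(n+".npz")),np.ones((384,512),bool)); s=P[(np.hypot(*(P[:,:2]-C[:2]).T)<.021)&(P[:,2]>.145)&(P[:,2]<.158)]
    print(n,len(s),s.min(0),s.max(0),cv2.minEnclosingCircle((s[:,:2]*1000).astype(np.float32)))
E
python3 -m jog '[{"gripper":0,"dx":-0.006,"dy":0.04,"dz":-0.02,"rx":0,"ry":0,"rz":2},{"gripper":0,"dx":-0.013,"dy":0.08,"dz":-0.05,"rx":0,"ry":0,"rz":5},{"gripper":0,"dx":-0.013,"dy":0.086,"dz":-0.1,"rx":0,"ry":0,"rz":5},{"gripper":0,"dx":-0.013,"dy":0.086,"dz":-0.14,"rx":0,"ry":0,"rz":5},{"gripper":0,"dx":-0.013,"dy":0.086,"dz":-0.16,"rx":0,"ry":0,"rz":5},{"gripper":0,"dx":-0.013,"dy":0.086,"dz":-0.16,"rx":0,"ry":0,"rz":5}]'
python3 look.py 4 wrist gauge_grip,gauge
python3 - <<'E'
import numpy as np,cv2
from h import pts
c=dict(np.load("wrist4.npz"));P=pts(c,np.ones((384,512),bool))
s=P[(abs(P[:,0]-.452)<.03)&(abs(P[:,1]-.233)<.03)&(P[:,2]>.18)&(P[:,2]<.2)]
print(len(s),cv2.minAreaRect((s[:,:2]*1000).astype(np.float32)),s[:,2].max())
E
```

```text
[ 0.62687167 -0.04691424  0.15      ] [ 0.61555373 -0.03969764  0.15      ] [ 0.63828103 -0.05418913  0.15      ]
wrist2 321 [ 0.61344804 -0.05894122  0.14501646] [ 0.63976416 -0.03253111  0.15204191] ((626.6893310546875, -45.74063491821289), 13.397780418395996)
side2 43 [ 0.61716785 -0.05758635  0.14588114] [ 0.64244671 -0.03028401  0.15406336] ((628.919677734375, -43.43269729614258), 14.2974214553833)
side3 45 [ 0.61644141 -0.05832415  0.14536387] [ 0.64196875 -0.03050347  0.15380251] ((630.1785888671875, -44.58580017089844), 15.258342742919922)
t: 6.6
eef_pos: [0.4489, 0.232, 0.2205]
tool_rot: [0.52, 0.477, 0.521, -0.481]
contact_force: [-1.1, -0.9, -0.0]
gripper_width: 0.997
wrist gauge_grip 0.69 [258. 200.  46.  58.] med [0.45  0.238 0.176] lo [0.438 0.228 0.125] hi [0.463 0.246 0.192]
wrist gauge 0.76 [260. 197.  48.  54.] med [0.45  0.238 0.178] lo [0.438 0.229 0.132] hi [0.462 0.245 0.192]
6.75 [-0.068  0.247 -0.618  1.903  0.165  1.04  -0.672] [0.4517 0.2338 0.2249] [ 0.52   0.48   0.52  -0.478] [ 0.87 -0.26  0.23] 1.0005212090201616
961 ((450.6583557128906, 233.6981658935547), (25.952735900878906, 12.271892547607422), 3.803041696548462) 0.1926664714075945
```

```bash
python3 -m jog '[{"gripper":0,"dx":0,"dy":0,"dz":-0.03,"rx":0,"ry":0,"rz":-1},{"gripper":0,"dx":0,"dy":0,"dz":-0.054,"rx":0,"ry":0,"rz":-1},{"gripper":0,"dx":0,"dy":0,"dz":-0.054,"rx":0,"ry":0,"rz":-1},{"gripper":1,"dx":0,"dy":0,"dz":-0.054,"rx":0,"ry":0,"rz":-1},{"gripper":1,"dx":0,"dy":0,"dz":-0.054,"rx":0,"ry":0,"rz":-1},{"gripper":1,"dx":0,"dy":0,"dz":-0.054,"rx":0,"ry":0,"rz":-1},{"gripper":1,"dx":0,"dy":0,"dz":-0.054,"rx":0,"ry":0,"rz":-1},{"gripper":1,"dx":0,"dy":0,"dz":-0.054,"rx":0,"ry":0,"rz":-1},{"gripper":1,"dx":0,"dy":0,"dz":-0.054,"rx":0,"ry":0,"rz":-1},{"gripper":1,"dx":0,"dy":0,"dz":-0.054,"rx":0,"ry":0,"rz":-1}]' 60
python3 -m jog '[{"gripper":1,"dx":0,"dy":0,"dz":0,"rx":0,"ry":0,"rz":0},{"gripper":1,"dx":0,"dy":0,"dz":0,"rx":0,"ry":0,"rz":0}]'
python3 look.py 5 wrist gauge
```

```text
t: 7.75
eef_pos: [0.4516, 0.2336, 0.1707]
tool_rot: [0.516, 0.484, 0.516, -0.483]
contact_force: [-1.0, -1.6, 5.7]
gripper_width: 0.254
t: 7.95
eef_pos: [0.4516, 0.2336, 0.1707]
tool_rot: [0.516, 0.484, 0.516, -0.483]
contact_force: [-0.7, -1.3, 6.7]
gripper_width: 0.254
wrist gauge 0.74 [254. 227.  53.  75.] med [0.45  0.239 0.175] lo [0.439 0.23  0.131] hi [0.461 0.246 0.192]
8.05 [-0.094  0.311 -0.601  1.962  0.218  0.93  -0.738] [0.4516 0.2336 0.1707] [ 0.516  0.484  0.516 -0.483] [-0.38 -1.31  7.21] 0.2547448663991715
```

```bash
python3 -m jog '[{"gripper":1,"dx":0,"dy":0,"dz":0.01,"rx":0,"ry":0,"rz":0},{"gripper":1,"dx":0,"dy":0,"dz":0.03,"rx":0,"ry":0,"rz":0},{"gripper":1,"dx":0,"dy":0,"dz":0.06,"rx":0,"ry":0,"rz":0},{"gripper":1,"dx":0,"dy":0,"dz":0.09,"rx":0,"ry":0,"rz":0},{"gripper":1,"dx":0,"dy":0,"dz":0.12,"rx":0,"ry":0,"rz":0},{"gripper":1,"dx":0,"dy":0,"dz":0.15,"rx":0,"ry":0,"rz":0},{"gripper":1,"dx":0,"dy":0,"dz":0.18,"rx":0,"ry":0,"rz":0},{"gripper":1,"dx":0,"dy":0,"dz":0.2,"rx":0,"ry":0,"rz":0},{"gripper":1,"dx":0,"dy":0,"dz":0.2,"rx":0,"ry":0,"rz":0}]'
python3 -m jog '[{"gripper":1,"dx":0,"dy":-0.03,"dz":0,"rx":0,"ry":0,"rz":0},{"gripper":1,"dx":0.01,"dy":-0.07,"dz":0,"rx":0,"ry":0,"rz":0},{"gripper":1,"dx":0.03,"dy":-0.11,"dz":0,"rx":0,"ry":0,"rz":0},{"gripper":1,"dx":0.05,"dy":-0.15,"dz":0,"rx":0,"ry":0,"rz":0},{"gripper":1,"dx":0.08,"dy":-0.19,"dz":0,"rx":0,"ry":0,"rz":0},{"gripper":1,"dx":0.11,"dy":-0.22,"dz":0,"rx":0,"ry":0,"rz":0},{"gripper":1,"dx":0.14,"dy":-0.25,"dz":0,"rx":0,"ry":0,"rz":0},{"gripper":1,"dx":0.165,"dy":-0.27,"dz":0,"rx":0,"ry":0,"rz":0},{"gripper":1,"dx":0.176,"dy":-0.279,"dz":0,"rx":0,"ry":0,"rz":0},{"gripper":1,"dx":0.176,"dy":-0.279,"dz":0,"rx":0,"ry":0,"rz":0}]'
python3 look.py 6 wrist,side gauge,gauge_tip
python3 - <<'E'
import cv2,numpy as np
a=cv2.imread('pics/wrist6.png');b=cv2.imread('pics/side6.png')
cv2.imwrite('pics/v6.png',np.vstack([cv2.resize(a,(400,300)),cv2.resize(b[40:220,180:420],(400,300),interpolation=2)]))
E
```

```text
t: 8.95
eef_pos: [0.4517, 0.2343, 0.3729]
tool_rot: [0.517, 0.485, 0.515, -0.481]
contact_force: [-0.2, -0.2, -0.0]
gripper_width: 0.253
t: 9.95
eef_pos: [0.627, -0.0471, 0.3677]
tool_rot: [0.515, 0.483, 0.516, -0.484]
contact_force: [-0.2, 0.5, -0.6]
gripper_width: 0.257
wrist gauge 0.84 [254. 219.  52.  97.] med [ 0.626 -0.042  0.368] lo [ 0.615 -0.051  0.264] hi [ 0.637 -0.035  0.388]
wrist gauge_tip 0.74 [253. 218.  55.  97.] med [ 0.626 -0.042  0.368] lo [ 0.614 -0.051  0.258] hi [ 0.637 -0.035  0.388]
side gauge 0.55 [277. 134.  15.  62.] med [ 0.624 -0.047  0.338] lo [ 0.612 -0.055  0.232] hi [ 0.636 -0.039  0.389]
side gauge_tip 0.87 [277. 135.   7.  60.] med [ 0.624 -0.047  0.344] lo [ 0.612 -0.055  0.222] hi [ 0.639 -0.03   0.39 ]
10.25 [ 0.262  0.329 -0.392  1.439  0.126  1.398 -0.065] [ 0.6261 -0.0443  0.37  ] [ 0.517  0.483  0.516 -0.483] [-0.04 -0.37 -0.94] 0.25257111954037337
```

View pics/v6.png

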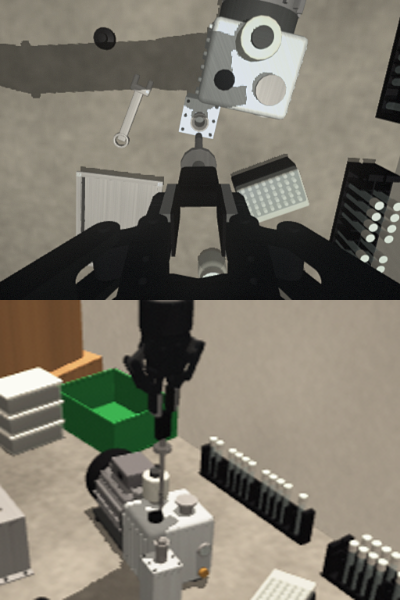

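The rod is held straight above the tube and the tube shows in both views. I'll compare the rod line and the rim in the same pictures.

```bash
python3 - <<'E'
import numpy as np,cv2
from h import pts
for n in ["wrist6","side6"]:
    P=pts(dict(np.load(n+".npz")),np.ones((384,512),bool)); C=np.array([.627,-.046])
    r=np.hypot(*(P[:,:2]-C).T)
    s=P[(r<.021)&(P[:,2]>.146)&(P[:,2]<.157)]
    print(n,"rim",len(s),cv2.minEnclosingCircle((s[:,:2]*1000).astype(np.float32)), s.min(0).round(4),s.max(0).round(4))
    for a,b in [(.205,.23),(.23,.25),(.25,.27),(.29,.32)]:
        t=P[(r<.02)&(P[:,2]>a)&(P[:,2]<b)]
        if len(t): print(a,b,len(t),np.median(t,0).round(4))
    d=P[(r<.025)&(P[:,2]>.32)&(P[:,2]<.334)]
    if len(d): print("collar",len(d),cv2.minEnclosingCircle((d[:,:2]*1000).astype(np.float32)),d[:,2].min(),d[:,2].max())
E
```

```text
wrist6 rim 256 ((626.7939453125, -45.49068832397461), 13.357407569885254) [ 0.6135 -0.0584  0.146 ] [ 0.6394 -0.033   0.1522]
0.205 0.23 22 [ 0.6258 -0.0449  0.2251]
0.23 0.25 46 [ 0.6259 -0.0448  0.2399]
0.25 0.27 54 [ 0.6259 -0.0447  0.2603]
collar 880 ((626.1732177734375, -47.40821838378906), 14.43095874786377) 0.3225101886747853 0.3339264377223262
side6 rim 42 ((629.7362670898438, -43.893653869628906), 13.810333251953125) [ 0.616  -0.0577  0.1462] [ 0.6412 -0.0321  0.1556]
0.205 0.23 10 [ 0.6255 -0.0451  0.2246]
0.23 0.25 20 [ 0.6251 -0.0461  0.2414]
0.25 0.27 18 [ 0.624  -0.046   0.2611]
0.29 0.32 29 [ 0.6242 -0.0457  0.3041]
collar 56 ((625.2960815429688, -44.99791717529297), 15.519319534301758) 0.3238437050016707 0.3339926851946251
```

```bash
python3 -m jog '[{"gripper":1,"dx":0.0015,"dy":0,"dz":-0.02,"rx":0,"ry":0,"rz":0},{"gripper":1,"dx":0.0015,"dy":0,"dz":-0.04,"rx":0,"ry":0,"rz":0},{"gripper":1,"dx":0.0015,"dy":0,"dz":-0.055,"rx":0,"ry":0,"rz":0},{"gripper":1,"dx":0.0015,"dy":0,"dz":-0.07,"rx":0,"ry":0,"rz":0},{"gripper":1,"dx":0.0015,"dy":0,"dz":-0.085,"rx":0,"ry":0,"rz":0},{"gripper":1,"dx":0.0015,"dy":0,"dz":-0.1,"rx":0,"ry":0,"rz":0},{"gripper":1,"dx":0.0015,"dy":0,"dz":-0.1,"rx":0,"ry":0,"rz":0}]'
python3 -m jog '[{"gripper":1,"dx":0,"dy":0,"dz":-0.02,"rx":0,"ry":0,"rz":0},{"gripper":1,"dx":0,"dy":0,"dz":-0.04,"rx":0,"ry":0,"rz":0},{"gripper":1,"dx":0,"dy":0,"dz":-0.055,"rx":0,"ry":0,"rz":0},{"gripper":1,"dx":0,"dy":0,"dz":-0.063,"rx":0,"ry":0,"rz":0},{"gripper":1,"dx":0,"dy":0,"dz":-0.067,"rx":0,"ry":0,"rz":0},{"gripper":1,"dx":0,"dy":0,"dz":-0.067,"rx":0,"ry":0,"rz":0}]'
```

```text
t: 10.95
eef_pos: [0.6269, -0.0459, 0.2667]
tool_rot: [0.515, 0.482, 0.517, -0.484]
contact_force: [0.3, -1.1, -1.4]
gripper_width: 0.258
t: 11.55
eef_pos: [0.6284, -0.0458, 0.2024]
tool_rot: [0.516, 0.483, 0.516, -0.483]
contact_force: [0.3, 0.3, -1.0]
gripper_width: 0.25
```

Going in freely. Now I'll feel for the collar stop.

```bash
python3 -m jog '[{"gripper":1,"dx":0,"dy":0,"dz":-0.003,"rx":0,"ry":0,"rz":0},{"gripper":1,"dx":0,"dy":0,"dz":-0.006,"rx":0,"ry":0,"rz":0},{"gripper":1,"dx":0,"dy":0,"dz":-0.008,"rx":0,"ry":0,"rz":0},{"gripper":1,"dx":0,"dy":0,"dz":-0.008,"rx":0,"ry":0,"rz":0}]'
python3 look.py 7 side gauge
```

```text
t: 11.95
eef_pos: [0.629, -0.0458, 0.1957]
tool_rot: [0.517, 0.484, 0.515, -0.483]
contact_force: [-1.6, -1.4, 5.9]
gripper_width: 0.254
side gauge 0.71 [278. 176.   6.  21.] med [ 0.627 -0.05   0.182] lo [ 0.616 -0.058  0.149] hi [ 0.648 -0.009  0.218]
12.05 [ 0.255  0.448 -0.38   1.666  0.185  1.061 -0.116] [ 0.629  -0.0458  0.1958] [ 0.517  0.484  0.515 -0.483] [-1.52 -0.46  5.21] 0.25204317547435207
```

```bash
python3 -m jog '[{"gripper":1,"dx":0,"dy":0,"dz":-0.001,"rx":0,"ry":0,"rz":0},{"gripper":1,"dx":0,"dy":0,"dz":-0.002,"rx":0,"ry":0,"rz":0},{"gripper":1,"dx":0,"dy":0,"dz":-0.002,"rx":0,"ry":0,"rz":0},{"gripper":1,"dx":0,"dy":0,"dz":-0.002,"rx":0,"ry":0,"rz":0},{"gripper":1,"dx":0,"dy":0,"dz":-0.002,"rx":0,"ry":0,"rz":0}]'
python3 look.py 8 side,wrist gauge
python3 - <<'E'
import cv2,numpy as np
a=cv2.imread('pics/wrist8.png');b=cv2.imread('pics/side8.png')
cv2.imwrite('pics/v8.png',np.vstack([cv2.resize(a[80:290,140:400],(400,320)),cv2.resize(b[120:240,220:340],(400,400),interpolation=2)])[:600])
E
```

```text
t: 12.55
eef_pos: [0.6295, -0.0458, 0.1956]
tool_rot: [0.517, 0.484, 0.515, -0.483]
contact_force: [-4.1, -1.0, 14.7]
gripper_width: 0.249
side gauge 0.66 [279. 175.   9.  26.] med [ 0.627 -0.05   0.183] lo [ 0.616 -0.058  0.148] hi [ 0.644 -0.019  0.217]
wrist gauge 0.94 [255. 228.  52.  77.] med [ 0.628 -0.041  0.2  ] lo [ 0.617 -0.05   0.157] hi [ 0.639 -0.034  0.216]
12.75 [ 0.255  0.448 -0.38   1.667  0.186  1.059 -0.117] [ 0.6295 -0.0458  0.1956] [ 0.517  0.484  0.515 -0.483] [-4.56  0.39 14.11] 0.2488855370801961
```

View pics/v8.png

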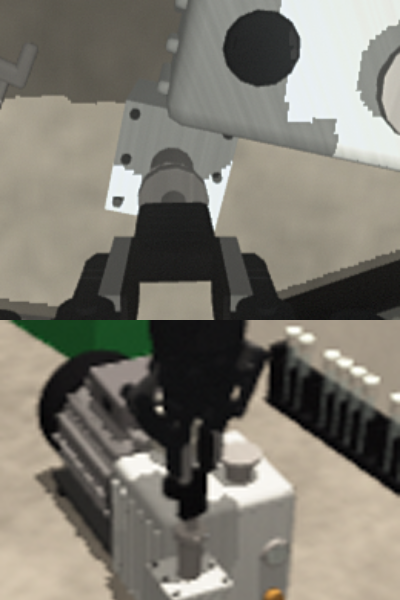

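Seated: the collar is on the rim, TCP stopped at z=0.1956 under 14 N, as predicted. Draw it out straight up.

```bash
python3 -m jog '[{"gripper":1,"dx":-0.0015,"dy":0,"dz":0.015,"rx":0,"ry":0,"rz":0},{"gripper":1,"dx":-0.0015,"dy":0,"dz":0.04,"rx":0,"ry":0,"rz":0},{"gripper":1,"dx":-0.0015,"dy":0,"dz":0.07,"rx":0,"ry":0,"rz":0},{"gripper":1,"dx":-0.0015,"dy":0,"dz":0.1,"rx":0,"ry":0,"rz":0},{"gripper":1,"dx":-0.0015,"dy":0,"dz":0.125,"rx":0,"ry":0,"rz":0},{"gripper":1,"dx":-0.0015,"dy":0,"dz":0.15,"rx":0,"ry":0,"rz":0},{"gripper":1,"dx":-0.0015,"dy":0,"dz":0.18,"rx":0,"ry":0,"rz":0},{"gripper":1,"dx":-0.0015,"dy":0,"dz":0.2,"rx":0,"ry":0,"rz":0},{"gripper":1,"dx":-0.0015,"dy":0,"dz":0.2,"rx":0,"ry":0,"rz":0}]'
python3 look.py 9 side gauge
cat > fk.py <<'E'
import numpy as np, itertools
from scipy.spatial.transform import Rotation as R
D=[([0.996,0.477,0.022,1.555,-0.011,1.109,-0.083],[.3038,-.6028,.2134],[.1635,.688,.1635,-.688]),
([0.337,0.296,-0.292,1.445,0.085,1.413,-0.537],[0.6037,-0.1329,0.3834],[0.336,0.622,0.336,-0.622]),
([0.079,0.074,-0.542,1.716,0.039,1.362,-0.474],[0.4638,0.1472,0.3834],[0.499,0.501,0.499,-0.501]),
([-0.068,0.247,-0.618,1.903,0.165,1.04,-0.672],[0.4517,0.2338,0.2249],[0.52,0.48,0.52,-0.478]),
([-0.094,0.311,-0.601,1.962,0.218,0.93,-0.738],[0.4516,0.2336,0.1707],[0.516,0.484,0.516,-0.483]),
([0.262,0.329,-0.392,1.439,0.126,1.398,-0.065],[0.6261,-0.0443,0.37],[0.517,0.483,0.516,-0.483]),
([0.255,0.448,-0.38,1.667,0.186,1.059,-0.117],[0.6295,-0.0458,0.1956],[0.517,0.484,0.515,-0.483])]
def rots(q,s,c):
    out=[];A=R.identity()
    for i in range(7):
        a=q[i]*s[i]+(c if i==6 else 0)+(0)
        A=A*R.from_rotvec(np.array([0,0,1.] if i%2==0 else [0,1.,0])*a); out.append(A)
    return out
B=R.from_matrix([[0,0,1],[0,1,0],[-1,0,0]])  # tool x = flange z  (cols: tool axes in flange)
best=None
for sg in itertools.product([1,-1],repeat=7):
    if sg[0]!=-1: continue
    # solve flange const rotation as mean
    X=[rots(q,sg,0)[6].inv()*R.from_quat(np.roll(w,-1)) for q,p,w in D]
    m=R.concatenate(X).mean(); e=max((m.inv()*x).magnitude() for x in X)
    if best is None or e<best[0]: best=(e,sg,m)
    if e<.1: print(sg,round(e,4),m.as_matrix().round(2).tolist())
print(best[0],best[1])
E
python3 fk.py
```

```text
t: 13.65
eef_pos: [0.628, -0.0454, 0.3965]
tool_rot: [0.518, 0.485, 0.514, -0.482]
contact_force: [-0.6, -0.2, -0.6]
gripper_width: 0.252
side gauge 0.86 [279. 127.  13.  62.] med [ 0.628 -0.048  0.36 ] lo [ 0.615 -0.057  0.004] hi [1.013 0.477 0.417]
13.75 [ 0.261  0.323 -0.391  1.399  0.122  1.444 -0.062] [ 0.6266 -0.0458  0.3924] [ 0.516  0.483  0.516 -0.483] [-0.08 -0.01 -1.25] 0.24901186990447824
(-1, 1, -1, 1, -1, 1, -1) 0.0015 [[0.0, -1.0, 0.0], [-0.0, -0.0, -1.0], [1.0, 0.0, -0.0]]
(-1, -1, -1, -1, -1, -1, -1) 0.0045 [[-0.0, -1.0, 0.0], [0.0, -0.0, -1.0], [1.0, -0.0, 0.0]]
0.0014597701718140391 (-1, 1, -1, 1, -1, 1, -1)
```

```bash
cat >> fk.py <<'E'
sg=(-1,1,-1,1,-1,1,-1); M=best[2]
# tool translation: p = d0 z + R1 t1 + R2.. ; columns chosen
cols=[(None,2),(0,0),(0,1),(2,0),(2,1),(2,2),(4,0),(4,1),(4,2),(6,2)]
def basis(q):
    Rs=rots(q,sg,0); E=np.eye(3)
    return np.stack([E[:,k] if i is None else Rs[i].as_matrix()[:,k] for i,k in cols],1),Rs
D.append(([0.261,0.323,-0.391,1.399,0.122,1.444,-0.062],[0.6266,-0.0458,0.3924],None))
A=np.vstack([basis(d[0])[0] for d in D]); y=np.hstack([d[1] for d in D])
lam=.003; prior=np.array([.35,0,0,0,0,.4,0,0,.4,.25])
w=np.linalg.lstsq(np.vstack([A,lam*np.eye(10)]),np.hstack([y,lam*prior]),rcond=None)[0]
if __name__=="__main__":
    print(dict(zip(map(str,cols),w.round(3)))); print(abs(A@w-y).max())
def fk(q):
    b,Rs=basis(q); return b@w, (Rs[6]*M)
E
python3 fk.py | tail -2
cat > ik.py <<'E'
from fk import *
from scipy.optimize import least_squares
lo=np.array([-2.96,-.34,-1.41,.24,-1.37,.17,-2.96]);hi=np.array([2.96,2.1,1.46,2.44,4.51,1.92,2.96])
q0=np.array([0.261,0.323,-0.391,1.399,0.122,1.444,-0.062])
def ik(p,Rt,seed):
    f=lambda q:np.r_[(fk(q)[0]-p)*5,(Rt.inv()*fk(q)[1]).as_rotvec(),.003*(q-q0)]
    return least_squares(f,seed,bounds=(lo+.03,hi-.03),max_nfev=80)
tip=np.array([.467,-.30,.14]); Rng=np.random.default_rng(0)
R0=fk(q0)[1]
for az in range(0,360,30):
    h=np.array([np.cos(np.radians(az)),np.sin(np.radians(az)),0])
    tilt=R.from_rotvec(np.cross([0,0,-1],h)*np.pi/2)
    best=None
    for yaw in (0,180,90,270):
        Rt=tilt*R.from_rotvec([0,0,np.radians(yaw)])*R0
        for k in range(6):
            s=ik(tip-.154*h,Rt,q0 if k==0 else np.clip(q0+Rng.normal(0,.6,7),lo+.05,hi-.05))
            if best is None or s.cost<best[0]: best=(s.cost,yaw,s.x)
    e=fk(best[2]); print(az,best[1],round(best[0],5),best[2].round(2),np.abs(e[0]-(tip-.154*h)).max().round(3))
E
time python3 ik.py | grep -v '^('
```

```text
{'(None, 2)': np.float64(0.277), '(0, 0)': np.float64(-0.0), '(0, 1)': np.float64(-0.03), '(2, 0)': np.float64(-0.001), '(2, 1)': np.float64(-0.03), '(2, 2)': np.float64(0.543), '(4, 0)': np.float64(0.001), '(4, 1)': np.float64(-0.003), '(4, 2)': np.float64(0.473), '(6, 2)': np.float64(0.335)}
0.000497435008505083
0.0014597701718140391 (-1, 1, -1, 1, -1, 1, -1)
0 270 0.00074 [ 2.58  1.6  -1.22  2.41 -0.63  0.28  0.99] 0.004
30 180 2e-05 [ 1.38  0.93  0.01  1.97 -1.25  1.65 -0.68] 0.0
60 270 1e-05 [ 1.38  1.11 -0.3   1.41 -0.84  1.8  -0.06] 0.0
90 180 0.01832 [ 1.48  1.52 -1.24  1.   -0.09  1.89 -2.79] 0.015
120 270 0.19227 [ 1.25  1.37 -1.03  0.96 -0.1   1.89 -1.53] 0.046
150 180 0.35736 [ 0.3   1.06  0.33  1.02 -0.12  1.89 -2.38] 0.051
180 90 0.15091 [-0.31  1.51  1.19  1.06 -0.08  1.89  2.77] 0.041
210 180 0.00568 [-0.51  1.64  1.32  1.12 -0.07  1.89 -2.31] 0.007
240 0 1e-05 [-0.32  1.06  0.1   1.54  0.82  1.89 -0.53] 0.0
270 90 1e-05 [-0.29  0.93 -0.26  2.07  1.15  1.83  0.12] 0.0
300 90 0.01989 [-0.33  1.04 -0.37  2.41  1.31  1.89 -0.81] 0.016
330 180 0.13646 [ 2.54  2.07 -0.7   2.41 -1.34  0.7   1.45] 0.046
real	1m18.160s
user	1m12.282s
sys	0m0.291s
```

```bash
cat > plan.py <<'E'
from fk import *
from scipy.optimize import least_squares
from h import pts
for n in ["wrist1","scene","side3"]:
    P=pts(dict(np.load(n+".npz")),np.ones((384,512),bool))
    s=P[(P[:,0]>-.1)&(P[:,0]<.6)&(P[:,1]<-.42)&(P[:,1]>-1.3)&(P[:,2]>.03)&(P[:,2]<.3)]
    H=np.round(s[:,:2],1); u,i=np.unique(H,axis=0,return_inverse=True)
    print(n,[(*map(float,a),round(float(s[i.ravel()==k,2].max()),2),int((i.ravel()==k).sum())) for k,a in enumerate(u)])
lo=np.array([-2.96,-.34,-1.41,.24,-1.37,.17,-2.96]);hi=np.array([2.96,2.1,1.46,2.44,4.51,1.92,2.96])
q0=np.array([0.261,0.323,-0.391,1.399,0.122,1.444,-0.062])
def step(p,Rt,q):
    f=lambda x:np.r_[(fk(x)[0]-p)*5,(Rt.inv()*fk(x)[1]).as_rotvec(),.004*(x-q)]
    return least_squares(f,np.clip(q,lo+.021,hi-.021),bounds=(lo+.02,hi-.02),max_nfev=60).x
p0,R0=fk(q0)
for az in (20,40,60):
  for yaw in (-90,-40,0):
    c,s_=np.cos(np.radians(az)),np.sin(np.radians(az)); q=q0.copy(); worst=0
    tip=np.array([.47,-.30,.16]); pe=tip-.154*np.array([c,s_,0]); pm=np.r_[pe[:2],.39]
    path=[(p0+(pm-p0)*k/10,R.from_rotvec([0,0,np.radians(yaw*k/10)])*R0) for k in range(1,11)]
    Rm=path[-1][1]
    path+=[(pm+(pe-pm)*k/12,R.from_rotvec(np.array([s_,-c,0])*np.pi/2*k/12)*Rm) for k in range(1,13)]
    for j,(p,Rt) in enumerate(path):
        q=step(p,Rt,q); e=fk(q); worst=max(worst,np.abs(e[0]-p).max(),(Rt.inv()*e[1]).magnitude()*.3)
        if j==9: qm=q
    b,Rs=basis(q); wr=e[0]-Rs[6].as_matrix()[:,2]*w[9]
    print(az,yaw,"worst",round(worst,4),"qm",qm.round(2),"qe",q.round(2),"wrist",wr.round(2))
E
python3 plan.py | grep -v '^('
```

```text
0.0014597701718140391 (-1, 1, -1, 1, -1, 1, -1)
wrist1 [(0.3, -0.7, 0.3, 3544), (0.3, -0.6, 0.3, 11986), (0.3, -0.5, 0.3, 2108), (0.4, -0.7, 0.08, 7422), (0.4, -0.6, 0.08, 10430), (0.5, -0.7, 0.08, 3932), (0.5, -0.6, 0.08, 1968)]
scene [(-0.1, -1.3, 0.18, 20), (-0.1, -1.2, 0.17, 3), (-0.0, -1.3, 0.18, 70), (0.0, -1.2, 0.18, 33), (0.1, -1.3, 0.3, 86), (0.1, -1.2, 0.18, 43), (0.2, -1.3, 0.3, 101), (0.2, -1.2, 0.18, 37), (0.3, -1.3, 0.3, 221), (0.3, -1.2, 0.3, 178), (0.3, -0.7, 0.3, 22), (0.3, -0.6, 0.3, 133), (0.3, -0.5, 0.3, 33), (0.4, -1.3, 0.3, 1017), (0.4, -1.2, 0.3, 229), (0.4, -0.7, 0.08, 108), (0.4, -0.6, 0.08, 361), (0.5, -1.3, 0.3, 1161), (0.5, -0.7, 0.08, 114), (0.5, -0.6, 0.08, 437), (0.6, -1.3, 0.3, 627), (0.6, -0.7, 0.08, 95), (0.6, -0.6, 0.1, 158), (0.6, -0.5, 0.1, 73)]
side3 [(0.4, -0.6, 0.08, 12), (0.5, -0.7, 0.08, 2), (0.5, -0.6, 0.09, 1066), (0.6, -0.7, 0.08, 141), (0.6, -0.6, 0.1, 726), (0.6, -0.5, 0.1, 196)]
20 -90 worst 0.0 qm [ 0.68  0.02  0.01  1.75 -0.    1.37 -0.81] qe [ 1.49  0.86 -0.08  2.16 -1.35  1.54  1.16] wrist [ 0.01 -0.47  0.16]
20 -40 worst 0.0 qm [ 0
[... 366 characters left out ...]
[ 0.1  -0.61  0.16]
40 -40 worst 0.0 qm [ 0.77  0.12 -0.04  1.64  0.    1.38  0.09] qe [ 1.45  0.95 -0.18  1.79 -1.08  1.64  1.38] wrist [ 0.1  -0.61  0.16]
40 0 worst 0.0 qm [ 0.82  0.13 -0.1   1.64  0.01  1.38  0.78] qe [ 1.49  0.95 -0.23  1.79 -1.06  1.61  2.06] wrist [ 0.1  -0.61  0.16]
60 -90 worst 0.0 qm [ 0.69  0.22  0.05  1.53 -0.01  1.4  -0.77] qe [ 1.3   1.07 -0.18  1.42 -0.92  1.87 -0.02] wrist [ 0.23 -0.72  0.16]
60 -40 worst 0.0 qm [ 0.77  0.22 -0.05  1.52  0.01  1.4   0.08] qe [ 1.35  1.08 -0.26  1.42 -0.88  1.83  0.82] wrist [ 0.23 -0.72  0.16]
60 0 worst 0.0 qm [ 0.84  0.22 -0.13  1.52  0.03  1.4   0.77] qe [ 1.39  1.09 -0.33  1.42 -0.84  1.8   1.48] wrist [ 0.23 -0.72  0.16]
```

Plan: tool level, pointing at azimuth 40°, TCP ending at about (0.352,-0.40,0.20). My fitted arm model says this path is smooth and inside the joint ranges. First go over near the tray, turning -40°.

```bash
python3 -m jog '[{"gripper":1,"dx":-0.02,"dy":-0.025,"dz":0,"rx":0,"ry":0,"rz":-3},{"gripper":1,"dx":-0.048,"dy":-0.06,"dz":0,"rx":0,"ry":0,"rz":-7},{"gripper":1,"dx":-0.076,"dy":-0.096,"dz":0,"rx":0,"ry":0,"rz":-11},{"gripper":1,"dx":-0.104,"dy":-0.132,"dz":0,"rx":0,"ry":0,"rz":-15},{"gripper":1,"dx":-0.132,"dy":-0.168,"dz":0,"rx":0,"ry":0,"rz":-19},{"gripper":1,"dx":-0.16,"dy":-0.204,"dz":0,"rx":0,"ry":0,"rz":-23},{"gripper":1,"dx":-0.188,"dy":-0.24,"dz":0,"rx":0,"ry":0,"rz":-28},{"gripper":1,"dx":-0.216,"dy":-0.276,"dz":0,"rx":0,"ry":0,"rz":-32},{"gripper":1,"dx":-0.244,"dy":-0.312,"dz":0,"rx":0,"ry":0,"rz":-36},{"gripper":1,"dx":-0.262,"dy":-0.335,"dz":0,"rx":0,"ry":0,"rz":-39}]'
python3 -m jog '[{"gripper":1,"dx":-0.013,"dy":-0.018,"dz":0,"rx":0,"ry":0,"rz":-1},{"gripper":1,"dx":-0.013,"dy":-0.018,"dz":0,"rx":0,"ry":0,"rz":-1},{"gripper":1,"dx":-0.013,"dy":-0.018,"dz":0,"rx":0,"ry":0,"rz":-1}]'
python3 -c "
from h import *
o=get_obs();print(o['t'],o['q'].round(3),o['eef_pos'].round(4),o['gripper_width'])"
```

```text
t: 14.75
eef_pos: [0.3611, -0.3832, 0.3908]
tool_rot: [-0.322, -0.628, -0.324, 0.63]
contact_force: [0.2, -0.1, -1.6]
gripper_width: 0.253
t: 15.05
eef_pos: [0.3522, -0.398, 0.3916]
tool_rot: [0.32, 0.631, 0.321, -0.63]
contact_force: [-0.3, 1.0, -0.5]
gripper_width: 0.247
15.05 [ 0.773  0.121 -0.049  1.638  0.005  1.384  0.092] [ 0.3522 -0.398   0.3916] 0.24658327073667685
```

```bash
python3 -m jog '[{"gripper":1,"dx":0,"dy":0,"dz":-0.01,"rx":3.2,"ry":-3.8,"rz":0},{"gripper":1,"dx":0,"dy":0,"dz":-0.025,"rx":7.7,"ry":-9.2,"rz":0},{"gripper":1,"dx":0,"dy":0,"dz":-0.04,"rx":12.2,"ry":-14.6,"rz":0},{"gripper":1,"dx":0,"dy":0,"dz":-0.055,"rx":16.7,"ry":-19.9,"rz":0},{"gripper":1,"dx":0,"dy":0,"dz":-0.07,"rx":21.2,"ry":-25.3,"rz":0},{"gripper":1,"dx":0,"dy":0,"dz":-0.085,"rx":25.7,"ry":-30.6,"rz":0},{"gripper":1,"dx":0,"dy":0,"dz":-0.1,"rx":28.9,"ry":-34.5,"rz":0},{"gripper":1,"dx":0,"dy":0,"dz":-0.1,"rx":28.9,"ry":-34.5,"rz":0}]'
python3 -m jog '[{"gripper":1,"dx":0,"dy":0,"dz":-0.015,"rx":4.5,"ry":-5.4,"rz":0},{"gripper":1,"dx":0,"dy":0,"dz":-0.03,"rx":9,"ry":-10.7,"rz":0},{"gripper":1,"dx":0,"dy":0,"dz":-0.045,"rx":13.5,"ry":-16.1,"rz":0},{"gripper":1,"dx":0,"dy":0,"dz":-0.06,"rx":18,"ry":-21.4,"rz":0},{"gripper":1,"dx":0,"dy":0,"dz":-0.075,"rx":22.5,"ry":-26.8,"rz":0},{"gripper":1,"dx":0,"dy":0,"dz":-0.085,"rx":27,"ry":-32.2,"rz":0},{"gripper":1,"dx":0,"dy":0,"dz":-0.09,"rx":28.9,"ry":-34.5,"rz":0},{"gripper":1,"dx":0,"dy":0,"dz":-0.09,"rx":28.9,"ry":-34.5,"rz":0},{"gripper":1,"dx":0,"dy":0,"dz":-0.09,"rx":28.9,"ry":-34.5,"rz":0},{"gripper":1,"dx":0,"dy":0,"dz":-0.09,"rx":28.9,"ry":-34.5,"rz":0}]'
python3 look.py 10 side,scene gauge,gauge_tip,tray
python3 - <<'E'
from h import *
from scipy.spatial.transform import Rotation as R
o=get_obs();print(R.from_quat(np.roll(o["tool_rot"],-1)).as_matrix()[:,0],np.abs(o["joint_vel"]).max())
a=cv2.imread('pics/scene10.png');b=cv2.imread('pics/side10.png')
cv2.imwrite('pics/v10.png',np.vstack([cv2.resize(a[60:260,120:390],(400,300),interpolation=2),cv2.resize(b[180:384,180:450],(400,300),interpolation=2)]))
E
```

```text
t: 15.85
eef_pos: [0.3503, -0.3976, 0.2882]
tool_rot: [0.23, 0.847, 0.358, -0.319]
contact_force: [-0.4, 0.9, -0.7]
gripper_width: 0.253
t: 16.85
eef_pos: [0.3529, -0.3988, 0.2041]
tool_rot: [0.115, 0.932, 0.34, 0.041]
contact_force: [0.1, -0.5, -0.9]
gripper_width: 0.253
side gauge 0.92 [269. 277.  30.  58.] med [ 0.371 -0.384  0.208] lo [ 0.334 -0.413  0.194] hi [ 0.455 -0.312  0.215]
side gauge_tip 0.74 [271. 278.  27.  57.] med [ 0.377 -0.381  0.207] lo [ 0.335 -0.412  0.005] hi [ 0.469 -0.235  0.215]
side tray 0.67 [171. 150.   8.  12.] med [0.453 0.294 0.151] lo [0.446 0.286 0.126] hi [0.468 0.343 0.167]
scene gauge 0.56 [224. 104.  10.  19.] med [ 0.389 -0.368  0.201] lo [ 0.349 -0.4    0.189] hi [ 0.455 -0.312  0.212]
scene gauge_tip 0.6 [302. 206.   9.   7.] med [0.454 0.078 0.012] lo [0.436 0.061 0.004] hi [0.466 0.09  0.022]
scene tray 0.68 [222. 161.  73.  40.] med [ 0.458 -0.307  0.003] lo [ 0.385 -0.406 -0.001] hi [ 0.553 -0.192  0.021]
17.25 [ 1.427  0.889 -0.13   1.802 -1.103  1.69   1.361] [ 0.3518 -0.3988  0.2027] [0.113 0.933 0.339 0.041] [ 0.3  -0.02 -0.18] 0.2538483043794244
[ 7.66554756e-01  6.42178834e-01 -3.89750741e-04] 0.007597891208735552
```

View pics/v10.png

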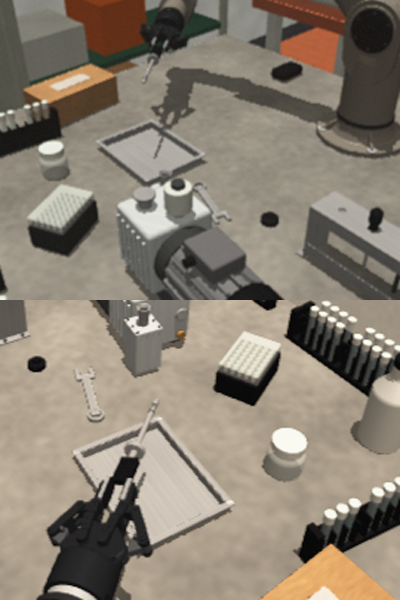

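The rod is held about level, with its tip over the middle of the tray and clear of everything. One numeric check, a settle, and then hand in.

```bash
python3 - <<'E'
from h import *
for n in ["side10","scene10"]:
    P=pts(dict(np.load(n+".npz")),np.ones((384,512),bool)); h=np.array([.766,.642]);d=P[:,:2]-[.3518,-.3988]
    a=d@h; l=d@[-.642,.766]
    s=(abs(l)<.012)&(abs(P[:,2]-.2)<.03)&(a>.06)&(a<.19)
    print(n,s.sum(),"reach",a[s].max(),"slope z",np.polyfit(a[s],P[s,2],1),"slope lat",np.polyfit(a[s],l[s],1))
E
python3 -m jog '[{"gripper":1,"dx":0,"dy":0,"dz":0,"rx":0,"ry":0,"rz":0},{"gripper":1,"dx":0,"dy":0,"dz":0,"rx":0,"ry":0,"rz":0},{"gripper":1,"dx":0,"dy":0,"dz":0,"rx":0,"ry":0,"rz":0}]'
```

```text
side10 116 reach 0.15713787341006719 slope z [-0.06346246  0.20701554] slope lat [-0.01747604 -0.00110296]
scene10 36 reach 0.15373536096231033 slope z [-0.08121863  0.20540131] slope lat [-0.01851184  0.00083272]
t: 17.55
eef_pos: [0.3518, -0.3988, 0.2023]
tool_rot: [0.113, 0.933, 0.339, 0.041]
contact_force: [0.2, -0.1, -0.1]
gripper_width: 0.256
```

```bash
python3 -c "
from station import *
print(hand_in())"
```

```text
the job is handed in; nothing more can be done
None
```

I took the gauge rod from the stand and lowered it into the guide tube until the collar stopped on the mouth. I then drew it straight out and handed the job in with the rod held level above the drip tray. The hand-in gave no verdict.

- **Seating:** the TCP stopped at z = 0.1956 m, against about 0.1957 m predicted for a seated collar. It stayed there for about 0.8 s, pressed with up to about 14 N. The rod was around 1–2 mm off the rim's centre, judging by the pictures.
- **Final pose:** depth fits from two cameras put the rod about 4° off level. The tip is near (0.47, -0.30, 0.20) m, over the middle of the tray and about 0.2 m up. The arm was still, with almost no outside force on it.
- **Bystanders:** nothing else looked moved in the last pictures. I judged that by eye and did not re-measure the other tools, spanner, cap, jar and tip box.
- **Failed or disagreeing:**
  - The first moves were refused because the rows left out some keys; nothing moved.
  - The networks gave several wrong labels, such as confusing the tray with the pump or the stand. I worked from depth measurements checked against the pictures.
  - The side camera put the tube about 2–3 mm from where the wrist camera did, within the play of the tube mouth.

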